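# Lay the tall bottle down in its rest

### The arm

A 6-joint arm with a two-finger parallel gripper is mounted at the origin on a cart in front of the work surface, level with it; the furniture and walls round the work are solid. World frame = base frame: x ahead of the robot, y to its left, z up, the work surface at z = 0. Lengths are in mm, angles in degrees, forces in N, time in s.
With the tool pointing down it reaches from about 350 to 850 mm from the base axis. Payload 8.1 kg.
Tool frame: the origin (TCP) lies midway between the tips of the shut fingers; the grasp point (between the pads) lies 19 mm behind it; z points along the fingers, y is the direction in which the jaws open and shut (so a half turn about z gives the same grasp; the last joint's range is limited). The gripper opens to 85 mm and grips with 20 to 120 N. Pads are 22 mm wide; open, the fingers measure 114 mm over their backs; the gripper's body (76 mm by 85 mm) begins 54 mm behind the grasp point. The pads swing forward as they close: fully open they stand 13 mm farther back than shut.
Start: joints at [66.841, 7.471, 85.268, -0, 87.261, -4.893], TCP at [188.035, 569.779, 207.092] pointing down, gripper open.
Joint ranges: [-169.43, 169.43], [-51.17, 129.36], [1.28, 143.12], [-76.62, 256.62], [0, 156.53], [-152.29, 152.29]. Speed limits (degrees/s): [136.94, 136.94, 159.86, 180, 180, 180].

### API

Orientations are given as [roll, pitch, yaw] about the fixed x, y, z axes, in that order (R = Rz(yaw) Ry(pitch) Rx(roll)).
In Python, from bench import telemetry, snapshot, camera_params, job gives the robot as it stands. The module is installed in compiled form; this text tells all that it offers.
- The arm moves only by the shell command python3 -m jog 'ROWS' [FORCE]. ROWS is JSON, a list that holds one entry, the list of rows, each a list of 7 numbers: the shift along the tool's x, y, z in units of 50 mm (1.0 is 50 mm), then the turn, a rotation vector about the tool's x, y, z in units of 2 pi rad (1.0 is 2 pi rad), then the opening, from 0 (shut) to 1 (fully open). In form: [[[dx, dy, dz, rx, ry, rz, claw], ...]]. A call has 1 to 12 rows; each row shifts and turns the commanded pose from where the row before left it, along the tool's axes as they then stand; what a row does not reach is not made up. A row lasts 1/8 s, in which the tool goes at most 62.5 mm and 10.7 degrees, less where a joint would pass 70% of its speed; a pose out of reach is approached as far as the arm can. A call with a number of a shift or a turn outside -1 to 1 is refused whole. A call with a gripper value outside its range is refused whole. The fingers move at their own pace and stop on an object; FORCE is the grip in N (left out, the last holds). Time passes only in rows, so rows that do not move let the fingers close. It gives the time, the measured TCP pose, the force and the opening at its end, in the units of the state.
- telemetry.sense(): the state, without advancing time (a new reading comes with each control period).
- snapshot(name): name is "side" or "top"; returns (picture, depth): 400x640x3 uint8, red, green, blue; 400x640 float32, mm along the optical axis (not along the pixel's ray), 0 where there is no reading.
- camera_params(name): a dict with "K" (3x3 intrinsics, pixels), "D" ([k1, k2, p1, p2, k3] as OpenCV has them; the pictures are not rectified), "extrinsics" (4x4, takes a point from camera to world coordinates). Camera axes: x right, y down, z forward; pixel columns grow to the right and rows downward; lengths in mm; the calibration is good to about 2 mm. A picture is of the moment at which its call begins. camera_params takes no time and is no camera call.
- job.hand_in(): hands the job in, once; it reports no verdict.
The state is a dict: "time": time; "joint_pos": joint angles; "qd": joint speeds; "joint_efforts": joint torques, N m; "tool_pos": TCP position; "tcp_rot": TCP orientation; "ft_force": force on the tool from outside, world axes, zero at the start; "wrist_torque": the same for the moment, N m; "finger_gap": finger opening in mm.
Only numpy, scipy, OpenCV 4.12 (cv2) and the standard library are available. Lean on these libraries where they do the work, as an engineer would, in place of code of your own. Each camera call takes 0.05 s, during which the arm holds its last target. There are 200 camera calls.

### The job

The tall slim white bottle stands on the grey step of the lay-down rest. Without gripping or lifting it, push its top with a finger so that it tips over the step's edge towards the blue cradle, and let it down gently all the way (a finger in front of the cap can hold it back), never letting it drop. Leave it lying still on its side in the cradle with its foot against the step and its cap raised, and leave the small bottles near the rest standing where they are.

Things in the scene. Friction and masses are not known exactly. Their poses are not given: they have to be found in the camera images.
- bottle: tall slim white bottle, narrow white ribbed cap, pale label, closed, about 0.3 kg. Body round, 60 mm across, foot to 134 mm; cap 33 mm across, 134 to 164 mm. Origin at the centre of its underside, z along its axis to the cap. Stands loose on the grey step of the rest, its foot sticking 9 to 12 mm out over the step's front edge
- bottle_top (a point): centre of the flat top of the bottle's cap, 164 mm up its axis. Pushed towards the cradle, the bottle turns about the step's front edge; leaning about 14 degrees or more it goes over by itself, and falls hard unless something in front of the cap holds it back. A finger behind and one in front of the cap, with play, can do both
- rest: lay-down rest, fixed: white base plate 205 x 92 x 4 mm (x -80 to 125 mm); on it a grey step (the stop), two bars, top at 14 mm, front edge at x = 0, between two white cheeks 68 mm apart, 45 mm high; before it a V cradle of two blue pads rising along +x at 25 degrees to 65 mm. Origin on the worktop below the middle of the step's edge; z up, x the way the bottle must tip (roughly to the right as the robot looks)
- rest_foot (a point): fixed point on the rest where the centre of the bottle's underside comes when it lies home in the cradle (31 mm above the worktop, 8 mm behind the step's edge)
- rest_cap (a point): fixed point on the rest where the centre of the cap's top comes when the bottle lies home (100 mm above the worktop, 141 mm in front of the step's edge); the bottle's axis then rises 25 degrees from foot to cap, and the cap hangs free beyond the pads
- red_dropper: bystander: white dropper bottle with a red pointed cap, 29 mm across, 85 mm tall; origin at the centre of its underside, z up. Stands within 0.2 m of the rest, behind it or on the robot's side
- blue_dropper: bystander: white dropper bottle with a blue pointed cap, 29 mm across, 85 mm tall; origin at the centre of its underside, z up. Stands within 0.2 m of the rest, behind it or on the robot's side
- brown_bottle: bystander: small brown bottle with a white cap, 50 mm across, 99 mm tall; origin at the centre of its underside, z up. Stands within 0.2 m of the rest, behind it or on the robot's side
Mind the look-alikes: they are no part of the job. Of the things like the bottle, leave any that is purple; of the rest the smaller one is meant.

How it is judged:
By the outcome, as a careful person would: the job done as asked, in the order asked, and still so for the second after the job is handed in, with the robot touching nothing.
It also fails if it takes over 61 s, if anything falls off the work surface, if the arm or the gripper's body presses on something with over 40 N, if the wrist force passes 120 N, or if a joint passes its speed limit or range.

## Working session

There is one attempt and no reset: what is moved stays moved. The work goes in short steps, Python scripts to look and compute and a shell command to move; the robot and the scene stay as the last step left them, time stands still between calls to the robot, and variables do not carry over. Pictures are saved under pics/ and viewed, about 8 in all and at most 12, crops included, and the job is handed in when it is done.

```bash
mkdir -p pics; cat > h.py <<'E'
import numpy as np, cv2
from bench import telemetry, snapshot, camera_params, job
def save(n,img): cv2.imwrite('pics/'+n+'.png',cv2.cvtColor(img,cv2.COLOR_RGB2BGR))
def rays(cam,uv):
    c=camera_params(cam);K=np.array(c['K'],float);D=np.array(c['D'],float);T=np.array(c['extrinsics'])
    p=cv2.undistortPoints(np.array(uv,float).reshape(-1,1,2),K,D).reshape(-1,2)
    d=np.c_[p,np.ones(len(p))]@T[:3,:3].T
    return T[:3,3],d
def onz(cam,uv,z):
    o,d=rays(cam,uv); return o+d*((z-o[2])/d[:,2])[:,None]
def cloud(cam,depth):
    v,u=np.mgrid[:400,:640]; o,d=rays(cam,np.c_[u.ravel(),v.ravel()])
    P=o+d*depth.ravel()[:,None]; P[depth.ravel()<=0]=np.nan
    return P.reshape(400,640,3)
def proj(cam,P):
    c=camera_params(cam);T=np.linalg.inv(np.array(c['extrinsics']))
    return cv2.projectPoints(np.array(P,float).reshape(-1,1,3),cv2.Rodrigues(T[:3,:3])[0],T[:3,3],np.array(c['K'],float),np.array(c['D'],float))[0].reshape(-1,2)
E
python3 - <<'E'
from h import *
for n in('top','side'):
    p,d=snapshot(n); save(n+'0',p); np.savez(n+'0.npz',p=p,d=d)
    print(n,np.array(camera_params(n)['extrinsics']).round(2).tolist(),(d>0).mean())
print(telemetry.sense())
E
```

```text
top [[0.03, -1.0, 0.1, 459.26], [-1.0, -0.03, -0.01, 189.65], [0.01, -0.1, -1.0, 974.98], [0.0, 0.0, 0.0, 1.0]] 0.9959375
side [[0.13, 0.67, -0.73, 1248.87], [0.99, -0.1, 0.09, 101.38], [-0.01, -0.73, -0.68, 818.76], [0.0, 0.0, 0.0, 1.0]] 0.99621875
{'time': 0.1, 'joint_pos': array([ 6.68414053e+01,  7.51075843e+00,  8.53227804e+01, -5.89164190e-04,
        8.72602663e+01, -4.89384990e+00]), 'qd': array([ 0.0092392 , -0.08566757, -0.10220018, -0.03930598,  0.07149961,
       -0.01468994]), 'joint_efforts': array([ 2.15638800e-03, -5.70939231e+01, -5.01950812e+01, -1.43592683e-05,
        7.89251615e-03, -2.23262134e-05]), 'tool_pos': array([187.82908482, 569.29199526, 206.15206972]), 'tcp_rot': array([-1.79906487e+02, -7.41620894e-03,  1.61735278e+02]), 'ft_force': array([-0.28125949, -0.37289175, -1.56220648]), 'wrist_torque': array([ 0.04713887, -0.02456212, -0.04919018]), 'finger_gap': 85.44149953168144}
```

View pics/top0.png

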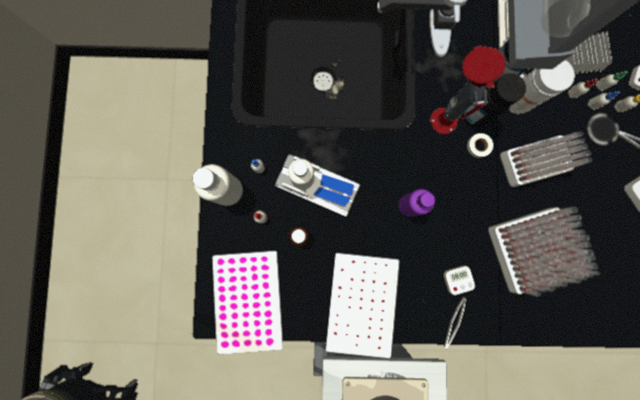

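View pics/side0.png

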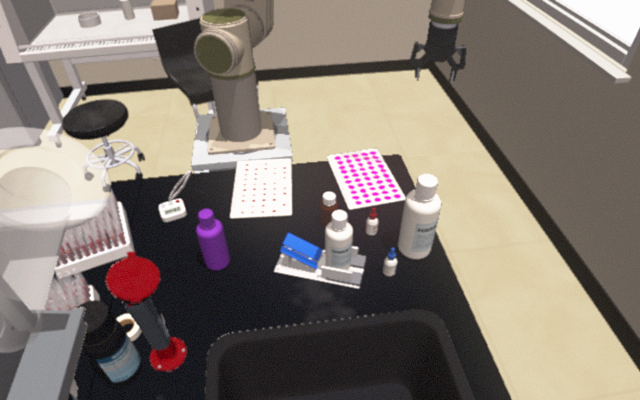

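The top view shows three candidates: the white bottle on the rest (303,168), a bigger white bottle (212,182), and a purple one (417,202). I choose the one on the rest, since it is white and the smaller. The bystanders are the blue dropper (257,165), red dropper (260,216) and brown bottle (298,236).

```bash
python3 - <<'E'
from h import *
t=np.load('top0.npz');s=np.load('side0.npz')
C=cloud('top',t['d']);p=t['p'];
hsv=cv2.cvtColor(p,cv2.COLOR_RGB2HSV)
m=(cv2.inRange(hsv,(100,130,80),(125,255,255))>0); m[:, :290]=0;m[:,380:]=0;m[:150]=0;m[220:]=0
Q=C[m];Q=Q[np.isfinite(Q[:,0])]
print('blue n',len(Q),Q.min(0),Q.max(0)); c=Q.mean(0);
r=cv2.minAreaRect(Q[:,:2].astype(np.float32));print('blue rect',r)
# base+everything of rest footprint (z>2)
R=C[130:230,265:370].reshape(-1,3); 
w=p[130:230,265:370].reshape(-1,3).astype(int)
white=(w.min(1)>120)
for lo,hi in((0,12),(8,22),(36,55),(125,145),(150,180)):
    k=white&(R[:,2]>lo)&(R[:,2]<hi); A=R[k]
    if len(A)>3: print(lo,hi,len(A),A.mean(0).round(1),cv2.minAreaRect(A[:,:2].astype(np.float32)))
# bystanders / big bottle: high tops
for nm,(u,v,g) in dict(blue=(257,165,12),red=(260,216,12),brown=(298,236,14),big=(215,185,30)).items():
    B=C[v-g:v+g,u-g:u+g].reshape(-1,3);B=B[B[:,2]>15];print(nm,len(B),B.min(0).round(),B.max(0).round(),np.median(B,0).round())
def crop(a,x,y,w,h,k): return cv2.resize(a[y:y+h,x:x+w],None,fx=k,fy=k,interpolation=cv2.INTER_CUBIC)
a=crop(p,230,130,160,130,3.0);b=crop(s['p'],265,170,180,130,3.0)[:, :480]
b=crop(s['p'],270,180,160,130,3.0);save('crop0',np.vstack([a,b])[:, :][:780] if 0 else cv2.resize(np.hstack([a,b]),(800,325)))
E
```

```text
blue n 634 [541.86471097  98.69440321  14.64069962] [623.07953944 192.07228798  64.04522809]
blue rect ((581.2774047851562, 143.73533630371094), (86.9218521118164, 57.84861373901367), 67.88763427734375)
0 12 895 [585.7 171.    4.3] ((600.7918090820312, 186.70896911621094), (206.26939392089844, 97.04634857177734), 67.43489074707031)
8 22 274 [617.9 260.7  13.9] ((597.4940185546875, 189.7755126953125), (202.6173095703125, 85.80229187011719), 66.74488830566406)
36 55 133 [598.9 215.4  44. ] ((597.4279174804688, 182.39376831054688), (174.69912719726562, 79.96070098876953), 68.3106460571289)
125 145 308 [607.4 227.1 136.3] ((612.5318603515625, 228.06077575683594), (57.587806701660156, 56.00229263305664), 2.3701188564300537)
150 180 168 [610.4 227.8 176.3] ((611.152587890625, 227.54579162597656), (30.512392044067383, 30.79863166809082), 77.01838684082031)
blue 123 [628. 331.  16.] [654. 360.  86.] [638. 342.  47.]
red 114 [495. 319.  17.] [523. 345.  87.] [507. 329.  47.]
brown 304 [440. 206.  36.] [484. 253. 103.] [462. 228.  73.]
big 1459 [537. 386.  15.] [616. 465. 224.] [569. 409. 166.]
```

View pics/crop0.png

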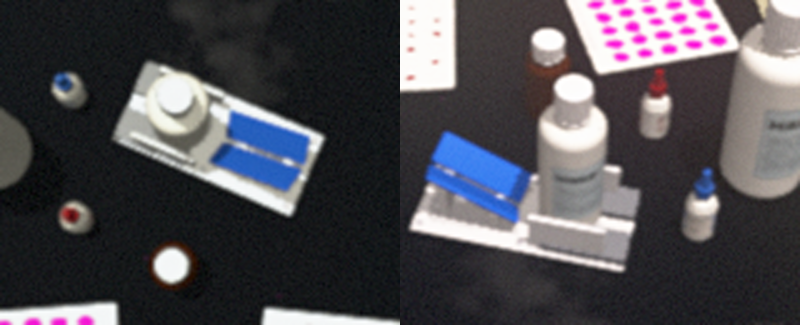

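The crop confirms it: a plain white bottle on the step with the blue pads beside it. The rest's x axis heads about -112.5°, and the cap is near (611, 227.5, 178). I'll lift, turn 4.2°, then travel over it, keeping clear of the big bottle.

```bash
python3 -m jog '[[[0,0,-0.6,0,0,0.0117,0.75],[0,0,-0.6,0,0,0,0.75],[-0.8,-0.2,0,0,0,0,0.75],[-0.8,-0.2,0,0,0,0,0.75],[-0.8,-0.2,0,0,0,0,0.75],[-0.8,-0.2,0,0,0,0,0.75],[-0.8,-0.2,0,0,0,0,0.75],[-0.8,-0.2,0,0,0,0,0.75],[-0.8,-0.2,0,0,0,0,0.75],[-0.8,-0.2,0,0,0,0,0.75],[-0.8,-0.2,0,0,0,0,0.75],[0,0,0,0,0,0,0.75]]]'
python3 - <<'E'
from h import *
s=np.load('side0.npz');C=cloud('side',s['d']);t=np.load('top0.npz');T=cloud('top',t['d'])
for n,A in(('side',C),('top',T)):
    A=A.reshape(-1,3);k=(np.hypot(A[:,0]-611,A[:,1]-227)<40)
    for lo,hi in((168,190),(152,172)):
        q=A[k&(A[:,2]>lo)&(A[:,2]<hi)];print(n,lo,len(q),q.mean(0).round(1),np.median(q,0).round(1),cv2.minEnclosingCircle(q[:,:2].astype(np.float32)))
# rest x-frame from top: blue pads & plate axis
u=np.array([np.cos(np.radians(-112.5)),np.sin(np.radians(-112.5))]);n=np.array([-u[1],u[0]])
q=T[130:230,265:370].reshape(-1,3);q=q[(q[:,2]>1.5)];d=q[:,:2]-[611,227.5]
for lo,hi in((2,8),(10,18),(38,50)):
    k=(q[:,2]>lo)&(q[:,2]<hi);print(lo,hi,np.percentile(d[k]@u,[1,99]).round(1),np.percentile(d[k]@n,[1,99]).round(1))
E
```

```text
time: 1.6
tool_pos: [488.0, 346.8, 266.1]
tcp_rot: [-179.9, -0.0, 157.3]
ft_force: [-1.2, 0.4, -0.1]
finger_gap: 63.7
side 168 172 [617.1 224.8 176.1] [617.6 224.3 177.1] ((614.0186157226562, 226.65371704101562), 17.684640884399414)
side 152 110 [624.6 223.1 161.8] [626.3 222.1 162.7] ((615.541259765625, 225.27273559570312), 16.29186248779297)
top 168 166 [611.  227.7 177.4] [610.8 228.1 177.5] ((611.7714233398438, 228.03713989257812), 16.164775848388672)
top 152 23 [599.4 225.6 161.7] [598.7 224.3 162. ] ((605.8529052734375, 227.8818359375), 14.747044563293457)
2 8 [-115.8  189.1] [-135.2  161.7]
10 18 [-60.9  67.4] [-50.5  45.1]
38 50 [-38.3 127.1] [-35.9  43.4]
```

```bash
python3 -m jog '[[[-0.8,-0.31,0,0,0,0,0.75],[-0.8,-0.31,0,0,0,0,0.75],[-0.8,-0.31,0,0,0,0,0.75],[-0.82,-0.32,0,0,0,0.0005,0.75],[0,0,0.5,0,0,0,0.75],[0,0,0.5,0,0,0,0.75],[0,0,0,0,0,0,0.75]]]'
python3 - <<'E'
from h import *
p,d=snapshot('side');a=cv2.resize(p[150:310,260:430],None,fx=3.4,fy=3.4,interpolation=cv2.INTER_CUBIC);save('s1',a);s=telemetry.sense();print(s['tool_pos'],s['joint_pos'])
E
```

```text
time: 2.48
tool_pos: [608.9, 229.9, 213.8]
tcp_rot: [-179.8, -0.3, 157.4]
ft_force: [-1.0, 0.7, -0.4]
finger_gap: 64.1
[609.86167149 230.19714845 215.98371281] [ 1.61658582e+01  1.54654590e+01  7.52860791e+01  1.44535876e-02
  8.94147305e+01 -5.12177491e+01]
```

View pics/s1.png

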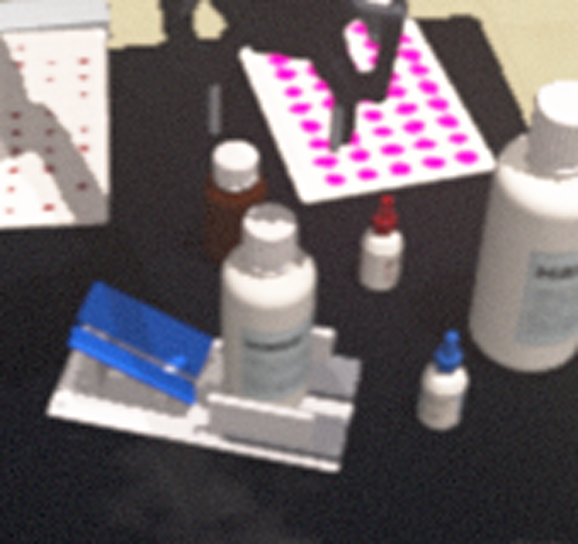

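The fingers straddle the cap; finger tips are at crop (217,135) and (340,145), cap at (270,212). I'll correct by a few millimetres, descend, and narrow the gap while keeping some play.

```bash
python3 -m jog '[[[-0.07,-0.04,0.2,0,0,0,0.75],[0,0,0.4,0,0,0,0.75],[0,0,0.4,0,0,0,0.75],[0,0,0.22,0,0,0,0.75],[0,0,0,0,0,0,0.65],[0,0,0,0,0,0,0.54],[0,0,0,0,0,0,0.54],[0,0,0,0,0,0,0.54]]]' 20
python3 - <<'E'
from h import *
p,d=snapshot('side');a=cv2.resize(p[150:310,260:430],None,fx=3.4,fy=3.4,interpolation=cv2.INTER_CUBIC);save('s2',a);s=telemetry.sense();print(s['tool_pos'],s['finger_gap'],s['ft_force'])
E
```

```text
time: 3.52
tool_pos: [614.0, 226.6, 156.9]
tcp_rot: [180.0, 0.1, 157.3]
ft_force: [0.6, -0.0, -0.2]
finger_gap: 46.1
[613.91186409 226.58352239 156.69555725] 46.32813931276543 [0.12728868 0.78834578 0.27620647]
```

View pics/s2.png

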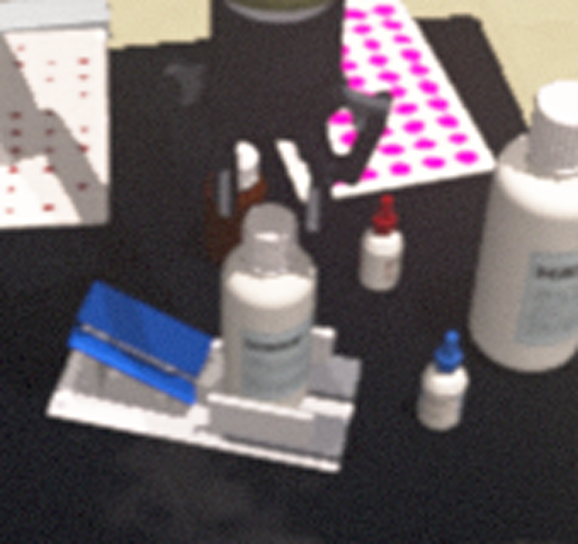

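```bash
python3 - <<'E'
from h import *
u=np.array([-.386,-.9225,0])
f=lambda P:((proj('side',P)-[260,150])*3.4).round().tolist()
t=np.array([613.9,226.6,0])
for z in(157,163,178):
    e=np.array([0,0,z]); print(z,'front finger',f([t+e+u*23]),'back',f([t+e-u*23]),'centre',f([t+e]))
p,d=snapshot('side');C=cloud('side',d).reshape(400,640,3)
for (x,y) in((223,195),(223,208),(315,200),(315,222),(270,220)):
    c=(int(260+x/3.4),int(150+y/3.4));print((x,y),C[c[1],c[0]].round(1))
E
```

```text
157 front finger [[233.0, 237.0]] back [[304.0, 249.0]] centre [[268.0, 243.0]]
163 front finger [[233.0, 230.0]] back [[305.0, 243.0]] centre [[269.0, 236.0]]
178 front finger [[233.0, 213.0]] back [[305.0, 226.0]] centre [[269.0, 219.0]]
(223, 195) [612.6 196.5 203.1]
(223, 208) [612.4 196.5 191.3]
(315, 200) [635.8 248.3 214.9]
(315, 222) [635.8 249.1 194.9]
(270, 220) [611.6 226.6 177.3]
```

```bash
python3 - <<'E'
from h import *
p,d=snapshot('side');C=cloud('side',d);Q=C.reshape(-1,3)-[613.9,226.6,0]
u=np.array([-.386,-.9225]);n=np.array([.9225,-.386])
a=Q[:,:2]@u;b=Q[:,:2]@n
for nm,k in(('front',(a>20)&(a<42)),('back',(a<-20)&(a>-42))):
    k=k&(abs(b)<25)&(Q[:,2]>150)&(Q[:,2]<230);q=Q[k]
    o=np.argsort(q[:,2])[:12]; print(nm,k.sum()); print(np.c_[a[k][o],b[k][o],q[o,2]].round(1))
E
```

```text
front 121
[[ 28.8   8.6 183.8]
 [ 23.8  -6.5 185.4]
 [ 23.6   3.4 186. ]
 [ 26.2  10.4 186.1]
 [ 24.1   1.2 186.8]
 [ 24.   10.6 186.9]
 [ 30.7   9.5 187.1]
 [ 28.5   9.7 187.8]
 [ 23.6  -5.6 189.4]
 [ 25.9  11.3 190. ]
 [ 23.9   2.4 190.8]
 [ 23.6  11.9 191.1]]
back 111
[[-29.    8.3 185.8]
 [-27.2  10.  187. ]
 [-23.2  11.2 187.2]
 [-28.7   7.5 187.9]
 [-25.3  11.5 188. ]
 [-23.   10.7 189.6]
 [-25.1  11.  190.4]
 [-22.6   8.9 190.7]
 [-34.6   5.9 190.8]
 [-30.6   7.1 190.9]
 [-27.3  11.5 191.5]
 [-32.7   7.2 191.5]]
```

The depth shows the finger tips at about z = 183, still just above the cap. That is higher than the TCP reading implies, so I'll trust the image and descend about 18 mm while watching the force.

```bash
python3 -m jog '[[[0,0,0.18,0,0,0,0.54],[0,0,0.18,0,0,0,0.54],[0,0,0,0,0,0,0.54]]]'
cat > fz.py <<'E'
from h import *
import sys
p,d=snapshot('side');C=cloud('side',d)
s=telemetry.sense();t=s['tool_pos'];print(t.round(1),s['tcp_rot'].round(1),s['finger_gap'].round(1),s['ft_force'].round(1),s['time'],s['joint_pos'].round(0))
save(sys.argv[1],cv2.resize(p[150:310,260:430],None,fx=3.4,fy=3.4,interpolation=cv2.INTER_CUBIC))
Q=C.reshape(-1,3)-[t[0],t[1],0];u=np.array([-.386,-.9225]);n=np.array([.9225,-.386])
a=Q[:,:2]@u;b=Q[:,:2]@n
for nm,k in(('front',(a>20)&(a<42)),('back',(a<-20)&(a>-42))):
    k=k&(abs(b)<14)&(Q[:,2]>152)&(Q[:,2]<230);q=Q[k];o=np.argsort(q[:,2])[:5];print(nm,np.c_[a[k][o],b[k][o],q[o,2]].round(1).tolist())
E
python3 fz.py s3
```

```text
time: 4.05
tool_pos: [612.5, 226.2, 136.1]
tcp_rot: [-179.9, -0.1, 157.3]
ft_force: [-0.3, 0.7, 0.7]
finger_gap: 46.2Traceback (most recent call last):
  File "fz.py", line 4, in <module>
    s=telemetry.sense();t=s['tool_pos'];print(t.round(1),s['tcp_rot'].round(1),s['finger_gap'].round(1),s['ft_force'].round(1),s['time'],s['joint_pos'].round(0))
                                                                               ^^^^^^^^^^^^^^^^^^^^^
AttributeError: 'float' object has no attribute 'round'
```

```bash
sed -i "s/s\['finger_gap'\].round(1)/round(s['finger_gap'],1)/" fz.py; python3 fz.py s3
```

```text
[613.3 226.4 137.6] [-180.    -0.   157.3] 46.0 [ 0.4 -0.6  0.4] 4.15 [ 16.  18.  81.  -0.  82. -52.]
front [[24.1, -9.5, 164.1], [24.0, 0.2, 164.4], [30.4, 9.6, 165.9], [28.4, 9.1, 166.0], [24.2, 8.4, 166.3]]
back [[-28.7, 12.2, 168.2], [-26.2, 10.7, 169.1], [-28.5, 11.5, 170.4], [-24.6, 13.6, 171.6], [-31.5, 5.8, 171.6]]
```

View pics/s3.png

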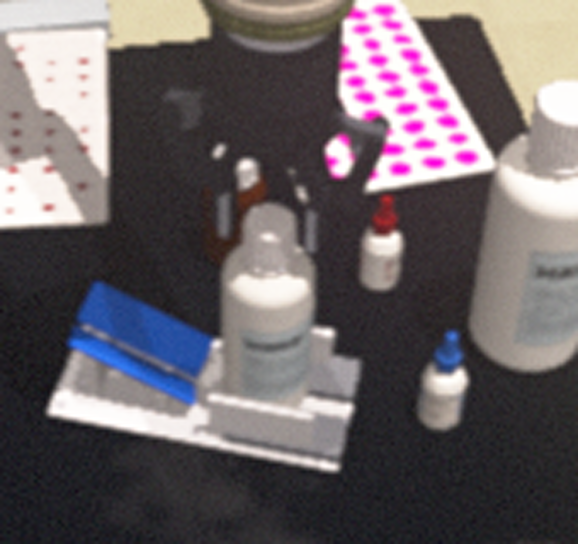

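The tips now overlap the cap by about 14 mm, with play on both sides. I'll go 4 mm deeper, narrow the play a little, then rotate the tool about the step's edge in 2° rows.

```bash
python3 -m jog '[[[0,0,0.07,0,0,0,0.49],[0,0,0,0,0,0,0.49],[0,-0.084,-0.012,-0.00556,0,0,0.49],[0,-0.084,-0.012,-0.00556,0,0,0.49],[0,-0.084,-0.012,-0.00556,0,0,0.49],[0,-0.084,-0.012,-0.00556,0,0,0.49],[0,-0.084,-0.012,-0.00556,0,0,0.49],[0,0,0,0,0,0,0.49]]]'
cat > st.py <<'E'
from h import *
from scipy.spatial.transform import Rotation as Ro
import sys
s=telemetry.sense();t=s['tool_pos'];R=Ro.from_euler('xyz',s['tcp_rot'],degrees=True).as_matrix()
u=np.array([-.3843,-.9232,0]);O=np.array([612.5,227,0])+19.5*u;O[2]=0
z=-R[:,2];th=np.degrees(np.arctan2(z@u,z[2]));r=t-O
c,sn=np.cos(np.radians(th)),np.sin(np.radians(th))
X,Z=r@u,r[2]-14
print('th %.1f  body X %.1f (want -19.5) Z %.1f (want ~119) lateral %.1f'%(th,X*c-Z*sn,X*sn+Z*c,r@np.array([-u[1],u[0],0])),'gap %.1f'%s['finger_gap'],s['ft_force'].round(1),'j',s['joint_pos'].round(0),s['time'])
if len(sys.argv)>1:
    p,d=snapshot('side');save(sys.argv[1],cv2.resize(p[150:310,260:430],None,fx=3.4,fy=3.4,interpolation=cv2.INTER_CUBIC))
E
python3 st.py s4
```

```text
time: 5.15
tool_pos: [605.2, 205.9, 136.1]
tcp_rot: [170.0, -0.0, 157.3]
ft_force: [1.4, 0.2, 0.3]
finger_gap: 41.8
th 10.0  body X -18.5 (want -19.5) Z 120.7 (want ~119) lateral 1.4 gap 41.8 [1.4 0.2 0.3] j [  9.  10.  91.   9.  74. -60.] 5.15
```

View pics/s4.png

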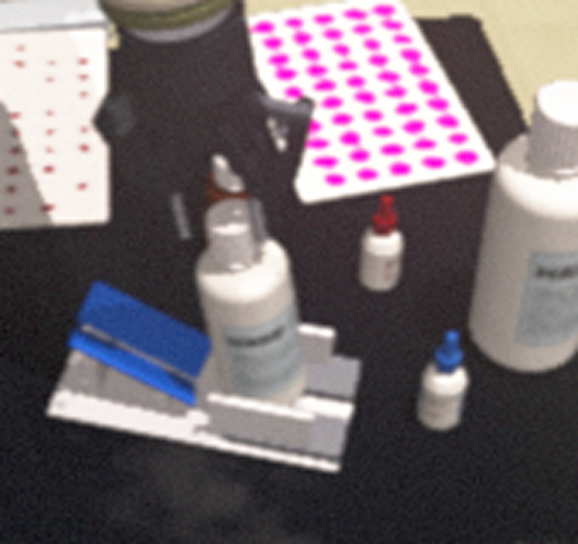

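The bottle leans about 9° on the step's edge, with the rear finger (258,220) behind the cap and the front one (182,215) ready. I'll go on through the balance point slowly.

```bash
python3 -m jog '[[[0,-0.064,-0.007,-0.00417,0,0,0.49],[0,-0.064,-0.007,-0.00417,0,0,0.49],[0,-0.064,-0.007,-0.00417,0,0,0.49],[0,-0.064,-0.007,-0.00417,0,0,0.49],[0,-0.064,-0.007,-0.00417,0,0,0.49],[0,-0.064,-0.007,-0.00417,0,0,0.49],[0,-0.064,-0.007,-0.00417,0,0,0.49],[0,-0.064,-0.007,-0.00417,0,0,0.49],[0,-0.064,-0.007,-0.00417,0,0,0.49],[0,-0.064,-0.007,-0.00417,0,0,0.49],[0,0,0,0,0,0,0.49]]]'; python3 st.py s5
```

```text
time: 6.58
tool_pos: [592.9, 177.2, 129.7]
tcp_rot: [155.0, -0.1, 157.3]
ft_force: [-0.2, -0.2, 0.5]
finger_gap: 41.9
th 25.0  body X -18.1 (want -19.5) Z 119.2 (want ~119) lateral 1.1 gap 41.9 [-0.2 -0.2  0.5] j [ -3.   2. 104.  25.  68. -78.] 6.575
```

View pics/s5.png

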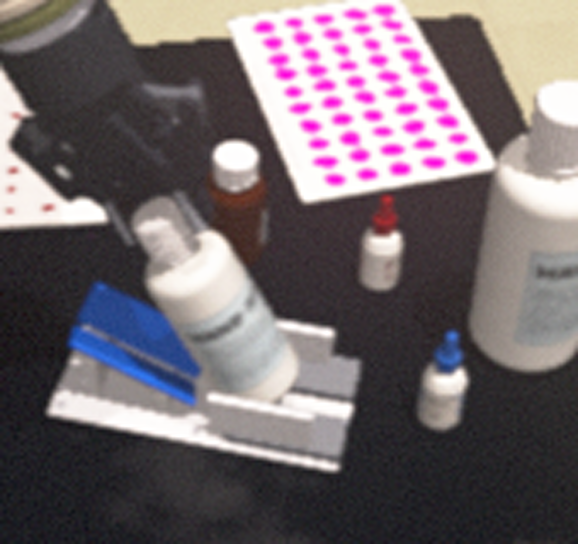

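The bottle leans about 27°, cap (160,225) resting on the front finger (120,225), with the foot still on the edge. I'll continue letting it down.

```bash
python3 -m jog '[[[0,-0.063,-0.008,-0.00417,0,0,0.49],[0,-0.063,-0.008,-0.00417,0,0,0.49],[0,-0.063,-0.008,-0.00417,0,0,0.49],[0,-0.063,-0.008,-0.00417,0,0,0.49],[0,-0.063,-0.008,-0.00417,0,0,0.49],[0,-0.063,-0.008,-0.00417,0,0,0.49],[0,-0.063,-0.008,-0.00417,0,0,0.49],[0,-0.063,-0.008,-0.00417,0,0,0.49],[0,-0.063,-0.008,-0.00417,0,0,0.49],[0,-0.063,-0.008,-0.00417,0,0,0.49],[0,-0.063,-0.008,-0.00417,0,0,0.49],[0,0,0,0,0,0,0.49]]]'; python3 st.py
```

```text
time: 8.12
tool_pos: [580.7, 148.1, 114.6]
tcp_rot: [138.5, -0.1, 157.3]
ft_force: [-0.8, -1.0, -0.5]
finger_gap: 42.0
th 41.5  body X -17.6 (want -19.5) Z 118.7 (want ~119) lateral 0.9 gap 42.0 [-0.8 -1.  -0.5] j [ -17.    1.  113.   45.   68. -102.] 8.125
```

```bash
python3 -m jog '[[[0,-0.064,-0.008,-0.00417,0,0,0.49],[0,-0.062,-0.008,-0.00417,0,0,0.49],[0,-0.062,-0.008,-0.00417,0,0,0.49],[0,-0.062,-0.008,-0.00417,0,0,0.49],[0,-0.062,-0.008,-0.00417,0,0,0.49],[0,-0.062,-0.008,-0.00417,0,0,0.49],[0,-0.062,-0.008,-0.00417,0,0,0.49],[0,-0.062,-0.008,-0.00417,0,0,0.49],[0,0,0,0,0,0,0.49]]]'; python3 st.py s6
```

```text
time: 9.25
tool_pos: [573.2, 130.7, 98.6]
tcp_rot: [126.4, -0.1, 157.3]
ft_force: [0.6, 0.6, -0.7]
finger_gap: 42.2
th 53.6  body X -17.9 (want -19.5) Z 118.2 (want ~119) lateral 0.8 gap 42.2 [ 0.6  0.6 -0.7] j [ -25.    7.  116.   57.   73. -119.] 9.25
```

View pics/s6.png

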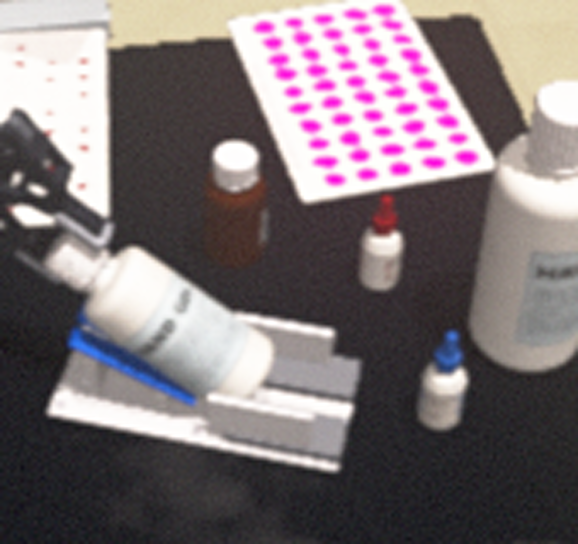

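```bash
python3 -m jog '[[[0,-0.052,-0.007,-0.00347,0,0,0.49],[0,-0.052,-0.007,-0.00347,0,0,0.49],[0,-0.052,-0.007,-0.00347,0,0,0.49],[0,-0.052,-0.007,-0.00347,0,0,0.49],[0,-0.052,-0.007,-0.00347,0,0,0.49],[0,-0.052,-0.007,-0.00347,0,0,0.49],[0,-0.052,-0.007,-0.00347,0,0,0.49],[0,-0.052,-0.007,-0.00347,0,0,0.49],[0,0,0,0,0,0,0.49]]]'; python3 st.py
cat > pose.py <<'E'
from h import *
import sys
p,d=snapshot('side')
u=np.array([-.3843,-.9232,0]);O=np.array([612.5,227,0])+19.5*u
n=np.array([-u[1],u[0],0])
save(sys.argv[1],cv2.resize(p[180:320,230:400],None,fx=3.5,fy=3.5,interpolation=cv2.INTER_CUBIC))
print('rest_cap',O+141*u+[0,0,100],'px',(proj('side',[O+141*u+[0,0,100],O-8*u+[0,0,31]])-[230,180])*3.5)
C=cloud('side',d).reshape(-1,3);r=C-O;X=r@u;L=r@n
w=p.reshape(-1,3).astype(int);k=(abs(L)<35)&(X>-35)&(X<165)&(w.min(1)>90)&(np.ptp(w,axis=1)<50)
# upper outline: max height per X bin near the axis
for x in range(0,160,15):
    m=k&(abs(X-x)<5)&(C[:,2]>35)
    if m.sum()>3: print(x,'zmax %.1f'%np.percentile(C[m,2],97),end='; ')
print()
E
python3 pose.py s7
```

```text
time: 10.42
tool_pos: [568.2, 118.6, 82.7]
tcp_rot: [116.4, -0.1, 157.3]
ft_force: [-0.5, 0.7, -0.0]
finger_gap: 41.8
th 63.6  body X -18.1 (want -19.5) Z 118.0 (want ~119) lateral 0.8 gap 41.8 [-0.5  0.7 -0. ] j [ -31.   17.  115.   65.   79. -131.] 10.425
rest_cap [550.81985  78.8264  100.     ] px [[142.98402839 161.32644477]
 [360.78420677 271.38093936]]
0 zmax 69.0; 15 zmax 76.7; 30 zmax 83.1; 45 zmax 89.9; 60 zmax 97.3; 75 zmax 103.7; 90 zmax 107.7; 105 zmax 113.0; 120 zmax 127.4; 135 zmax 140.3; 150 zmax 176.4;
```

View pics/s7.png

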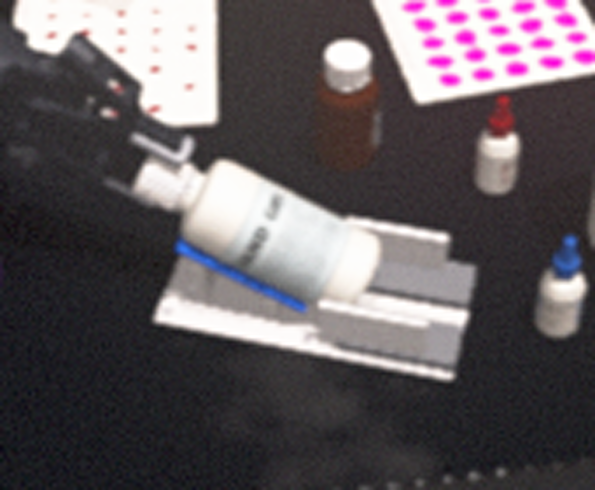

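It is essentially home: the upper outline slopes 24.8°, and its height matches within about 1.5 mm. There is slack at the rear finger (180,150). I'll centre the gap so the front finger leaves the cap, then back out along the axis.

```bash
python3 -m jog '[[[0,-0.04,0,0,0,0,0.49],[0,-0.04,0,0,0,0,0.49],[0,0,0,0,0,0,0.49],[0,0,-0.15,0,0,0,0.52],[0,0,-0.3,0,0,0,0.55],[0,0,-0.4,0,0,0,0.55],[0,0,-0.4,0,0,0,0.55],[0,0,-0.6,0,0,0,0.55],[0,0.2,-0.6,0,0,0,0.55],[0,0.3,-0.6,0,0,0,0.55],[0,0.3,-0.3,0,0,0,0.55],[0,0,0,0,0,0,0.55]]]'; python3 st.py; python3 pose.py s8; python3 - <<'E'
from h import *
p,d=snapshot('top');C=cloud('top',d)
for nm,(u,v,g) in dict(blue=(257,165,12),red=(260,216,12),brown=(298,236,14),big=(215,185,30)).items():
    B=C[v-g:v+g,u-g:u+g].reshape(-1,3);B=B[B[:,2]>15];print(nm,len(B),B.min(0).round(),B.max(0).round(),np.median(B,0).round())
E
```

```text
time: 11.98
tool_pos: [517.7, -6.4, 191.7]
tcp_rot: [116.5, 0.2, 157.3]
ft_force: [0.7, 0.1, -0.7]
finger_gap: 46.8
th 63.5  body X -55.2 (want -19.5) Z 287.3 (want ~119) lateral 2.2 gap 46.8 [ 0.7  0.1 -0.7] j [ -46.    7.  112.   56.   96. -126.] 11.975
rest_cap [550.81985  78.8264  100.     ] px [[142.98402839 161.32644477]
 [360.78420677 271.38093936]]
0 zmax 69.5; 15 zmax 76.6; 30 zmax 83.6; 45 zmax 91.0; 60 zmax 97.6; 75 zmax 103.8; 90 zmax 107.4; 105 zmax 102.6; 120 zmax 108.9; 135 zmax 114.5; 
blue 123 [628. 331.  15.] [655. 359.  88.] [638. 342.  47.]
red 114 [495. 319.  17.] [523. 345.  88.] [507. 329.  47.]
brown 302 [440. 206.  36.] [484. 253. 103.] [462. 228.  73.]
big 1459 [537. 386.  15.] [616. 465. 224.] [569. 409. 166.]
```

View pics/s8.png

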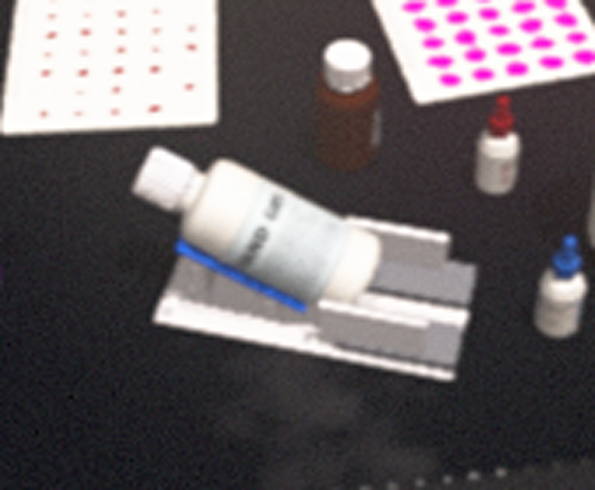

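```bash
python3 - <<'E'
from h import *
p,d=snapshot('side')
u=np.array([-.3843,-.9232,0]);O=np.array([612.5,227,0])+19.5*u;n=np.array([-u[1],u[0],0])
C=cloud('side',d).reshape(-1,3);r=C-O;X=r@u;L=r@n;a=np.array([.906,.423])
s=(X+8)*a[0]+(C[:,2]-31)*a[1]; h=-(X+8)*a[1]+(C[:,2]-31)*a[0]
k=(np.hypot(L,h)<38)&(s>100)&(s<200); print('along-axis extent (want 164)',np.percentile(s[k],[97,99,100]).round(1))
k=(np.hypot(L,h)<22)&(s>138);print('cap pts',k.sum(),'L',np.percentile(L[k],[1,99]).round(1),'h',np.percentile(h[k],[1,99]).round(1))
print(telemetry.sense()['time'])
E
```

```text
along-axis extent (want 164) [162.  163.8 164.5]
cap pts 629 L [-8.8 21.1] h [-17.4  21.2]
12.125
```

The cap end sits 164 mm along the axis from the home foot point, so the foot is seated against the step. I'm handing in.

```bash
python3 -c "
from bench import job
print(job.hand_in())"
```

```text
the job is handed in; nothing more can be done
None
```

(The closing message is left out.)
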